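# Line up the pole sleeves by size

### The arm

A 6-joint arm with a two-finger parallel gripper is mounted at the origin on the work surface. World frame = base frame: x ahead of the robot, y to its left, z up, the work surface at z = 0. Lengths are in mm, angles in rad, forces in N, time in s.
With the tool pointing down it reaches from about 400 to 825 mm from the base axis. Payload 7 kg.
Tool frame: the origin (TCP) lies midway between the tips of the shut fingers; the grasp point (between the pads) lies 19 mm behind it; z points along the fingers, y is the line along which they close (so a half turn about z gives the same grasp; the last joint's range is limited). The gripper opens to 85 mm and grips with 20 to 120 N. Pads are 22 mm wide; open, the fingers measure 114 mm over their backs; the gripper's body (76 mm by 85 mm) begins 54 mm behind the grasp point. The pads swing forward as they close: fully open they stand 13 mm farther back than shut.
Start: joints at [1.429, 0.359, 0.012, 0, -1.224, -0.288], TCP at [281.271, 613.581, 231.302] pointing down, gripper open.
Joint ranges: [-3.07, 3.07], [-1.43, 2.12], [-1.02, 1.25], [-3.03, 1.67], [-3.05, -0], [-3.03, 3.03]. Speed limits (rad/s): [2.39, 2.39, 3.01, 3.14, 3.14, 3.14].

### API

Orientations are given as a 3x3 rotation matrix whose columns are the frame's x, y, z axes.
In Python, from rig import ctrl gives the robot as it stands. The module is installed in compiled form; this text tells all that it offers.
- The arm moves only by the tool jog_arm, never from a script. Its argument "steps" is a list that holds one entry, the list of rows, each a list of 6 numbers: the shift along the tool's x, y, z normalised to -1 to 1, where 1 is 40 cm, then the turn, a rotation vector about the tool's x, y, z normalised to -1 to 1, where 1 is 120 degrees. In form: [[[tx, ty, tz, rx, ry, rz], ...]]. A call has 1 to 5 rows; each row is the pose to reach, as a shift and turn from the pose commanded when the call began, along the tool's axes at that moment; what a row does not reach only later rows make up. A row lasts 1/10 s, in which the tool goes at most 50 mm and 8.59 degrees, less where a joint would pass 70% of its speed; a pose out of reach is approached as far as the arm can. A call with a number of a shift or a turn outside -1 to 1 is refused whole. A call with a gripper value outside its range is refused whole. "hand" is the opening, from -1 (shut) to 1 (fully open), set as the call begins (left out, the last holds). The fingers move at their own pace and stop on an object; the grip force is fixed at half the most. Time passes only in rows, so rows that repeat a pose let the fingers close. It gives the time, the measured TCP pose, the force, the opening and the grip force at its end, in the units of the state.
- ctrl.observe(): the state, without advancing time (a new reading comes with each control period).
- ctrl.snapshot(name): name is "scene" or "top" or "wrist"; returns a dict with "frame" (420x560x3 uint8, red, green, blue), "fx", "fy", "cx", "cy" (pixels), "rvec" (rotation vector, rad) and "tvec" (3), from world to camera coordinates, as OpenCV has them; the wrist camera has in their place "mount" (4x4, takes a point from camera to tool coordinates, whose origin is the TCP and whose axes are the flange's). Camera axes: x right, y down, z forward; pixel columns grow to the right and rows downward; lengths in mm; the calibration is good to about 2 mm. The wrist camera is an equidistant fisheye: a pixel r from the principal point sees the ray r / f radians off the axis. A picture is of the moment at which its call begins: read the wrist's pose just before it. There is no depth.
- ctrl.finish_job(): hands the job in; it is judged then, once.
The state is a dict: "clock": time; "joint_pos": joint angles; "dq": joint speeds; "joint_torque": joint torques, N m; "tcp_pos": TCP position; "ee_rot": TCP orientation; "wrist_force": force on the tool from outside, world axes, zero at the start; "wrist_torque": the same for the moment, N m; "grip_width": opening from 0.0 (shut) to 1.0 (fully open); "grasp_force": force on a finger pad.
Only numpy, scipy, OpenCV 4.12 (cv2) and the standard library are available. Lean on these libraries where they do the work, as an engineer would, in place of code of your own. Each camera call takes 0.05 s, during which the arm holds its last target. There are 200 camera calls.

### The job

Line up the four dark grey flanged pole sleeves in order of width on the row of four round pads: the narrowest on the pad next to the upright end stop, each next wider one on the next pad, the widest at the far end. Each must stand upright on its flange in the middle of its own pad. Leave the computer mouse where it lies.

Things in the scene. Friction and masses are not known exactly. Their poses are not given: they have to be found in the camera images.
- sleeve_26: Loose flanged pole sleeve, the narrowest of four: an upright dark grey plastic tube 26 mm in outside diameter, 45 mm tall, open bore 18 mm, with a flange 34 mm in diameter and 5 mm thick round its foot. At the start it stands on the bench on its flange. Origin: centre of its underside; z up along the bore.
- sleeve_36: Loose flanged pole sleeve, the second narrowest of four: an upright dark grey plastic tube 36 mm in outside diameter, 45 mm tall, open bore 28 mm, with a flange 44 mm in diameter and 5 mm thick round its foot. At the start it stands on the bench on its flange. Origin: centre of its underside; z up along the bore.
- sleeve_46: Loose flanged pole sleeve, the second widest of four: an upright dark grey plastic tube 46 mm in outside diameter, 45 mm tall, open bore 38 mm, with a flange 54 mm in diameter and 5 mm thick round its foot. At the start it stands on the bench on its flange. Origin: centre of its underside; z up along the bore.
- sleeve_56: Loose flanged pole sleeve, the widest of four: an upright dark grey plastic tube 56 mm in outside diameter, 45 mm tall, open bore 48 mm, with a flange 64 mm in diameter and 5 mm thick round its foot. At the start it stands on the bench on its flange. Origin: centre of its underside; z up along the bore.
- pad_a: One of four alike fixed round pads, grey with a dark rim, 72 mm across, 2 mm thick, in a straight row at 85 mm spacing on a fixed aluminium strip (84 x 450 mm, 6 mm thick) on the bench. Origin: centre of its underside, 6 mm above the bench; its top is 8 mm above the bench. x across the strip, y along the row. The letter tells nothing of its place in the row.
- pad_b: One of four alike fixed round pads, grey with a dark rim, 72 mm across, 2 mm thick, in a straight row at 85 mm spacing on a fixed aluminium strip (84 x 450 mm, 6 mm thick) on the bench. Origin: centre of its underside, 6 mm above the bench; its top is 8 mm above the bench. x across the strip, y along the row. The letter tells nothing of its place in the row.
- pad_c: One of four alike fixed round pads, grey with a dark rim, 72 mm across, 2 mm thick, in a straight row at 85 mm spacing on a fixed aluminium strip (84 x 450 mm, 6 mm thick) on the bench. Origin: centre of its underside, 6 mm above the bench; its top is 8 mm above the bench. x across the strip, y along the row. The letter tells nothing of its place in the row.
- pad_d: One of four alike fixed round pads, grey with a dark rim, 72 mm across, 2 mm thick, in a straight row at 85 mm spacing on a fixed aluminium strip (84 x 450 mm, 6 mm thick) on the bench. Origin: centre of its underside, 6 mm above the bench; its top is 8 mm above the bench. x across the strip, y along the row. The letter tells nothing of its place in the row.
- stop: Fixed upright dark steel end stop of the strip: a plate 70 mm across the strip, 16 mm thick along it, 45 mm tall, at either end of the strip, in line with the row, 77.5 mm beyond the centre of the nearest pad. The other end has only a small flat bar 3 mm thick. Origin: centre of its underside, 6 mm above the bench; y along the row.
- mouse: Black computer mouse lying loose on the bench, 105 mm long (x), 62 mm wide, 34 mm tall. Not part of the job. Origin: centre of its underside.

How it is judged:
By the outcome, as a careful person would: the job done as asked, in the order asked, and still so for the second after the job is handed in, with the robot touching nothing.
It also fails if it takes over 96 s, if anything falls off the work surface, if the arm or the gripper's body presses on something with over 40 N, if the wrist force passes 120 N, or if a joint passes its speed limit or range.

## Working session

There is one attempt and no reset: what is moved stays moved. The work goes in short steps, Python scripts to look and compute and a tool call to move; the robot and the scene stay as the last step left them, time stands still between calls to the robot, and variables do not carry over. Pictures are saved under pics/ and viewed, at most 14 in all, crops included, and the job is handed in when it is done.

Besides the shell and the picture viewer there is one more tool, called by a JSON object that holds its "name" and its "arguments". jog_arm: Moves the arm, as the interface text tells. Scaled input: -1 to 1 covers 40 cm each way for a shift and 120 degrees each way for a turn. Its arguments: {"type":"object","properties":{"steps":{"type":"array"},"hand":{"type":"number"}},"required":["steps"]}

```bash
mkdir -p pics
python3 - <<'E'
from rig import ctrl
import cv2,pickle,numpy as np
s=ctrl.observe();print(s['clock'],s['tcp_pos'],np.round(s['ee_rot'],3).tolist(),s['grip_width'])
d={}
for n in ("scene","top"):
    d[n]=ctrl.snapshot(n);cv2.imwrite(f'pics/{n}0.png',d[n]['frame'][:,:,::-1])
    print({k:v for k,v in d[n].items() if k!='frame'})
pickle.dump(d,open('d0.pkl','wb'))
E
```

```text
0.0 [281.08686692 613.15631867 230.37128896] [[0.909, -0.417, -0.001], [-0.417, -0.909, -0.002], [0.0, 0.002, -1.0]] 1.0004076372480215
{'fx': 516.8342040218998, 'fy': 516.8342040218998, 'cx': 277.8491812218309, 'cy': 209.72254753819885, 'rvec': array([ 2.06746543,  1.15818901, -0.5154761 ]), 'tvec': array([-345.93415535, -252.92969113, 1366.57959677])}
{'fx': 476.6900098675103, 'fy': 476.6900098675103, 'cx': 278.10185117381843, 'cy': 212.42718219965437, 'rvec': array([ 2.11358669, -2.1420962 ,  0.19512692]), 'tvec': array([  72.33754516,  533.09269126, 1157.97932107])}
```

View pics/top0.png

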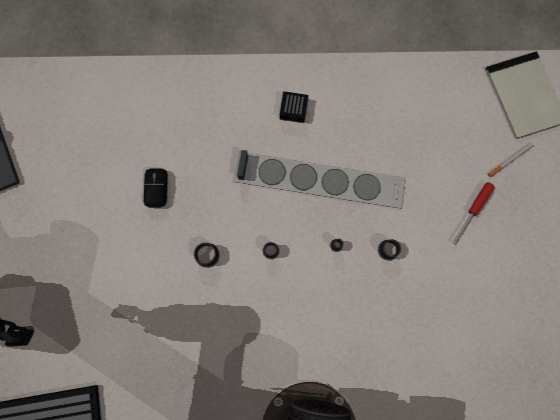

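View pics/scene0.png

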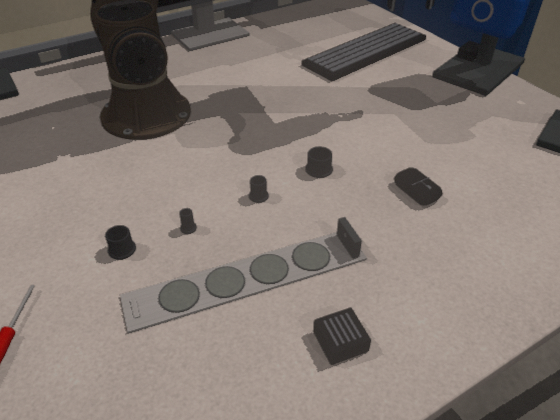

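The top view shows the strip with the stop at (243,165) and the pads at about (272,172), (303,177), (335,182) and (367,187). The sleeves stand at (207,255), (271,251), (337,245) and (389,250), apparently 56, 36, 26 and 46 mm, and the mouse is at (155,188). The scene view agrees, with the stop at the end nearest the mouse.

```bash
cat > h.py <<'E'
import cv2,numpy as np
def ray(d,uv,z):
    """pixel -> world point on plane z"""
    R=cv2.Rodrigues(np.array(d['rvec']))[0];c=-R.T@d['tvec']
    v=R.T@np.array([(uv[0]-d['cx'])/d['fx'],(uv[1]-d['cy'])/d['fy'],1])
    return c+v*(z-c[2])/v[2]
def proj(d,P):
    K=np.array([[d['fx'],0,d['cx']],[0,d['fy'],d['cy']],[0,0,1]])
    return cv2.projectPoints(np.float64(P).reshape(-1,3),d['rvec'],d['tvec'],K,None)[0].reshape(-1,2)
def blobs(fr,thr,amin,amax):
    m=(fr.max(2)<thr).astype(np.uint8)
    out=[]
    for c in cv2.findContours(m,cv2.RETR_EXTERNAL,cv2.CHAIN_APPROX_NONE)[0]:
        h=cv2.convexHull(c);a=cv2.contourArea(h)
        if amin<a<amax:
            M=cv2.moments(h);out.append((np.array([M['m10']/M['m00'],M['m01']/M['m00']]),a,h))
    return out
def silh(d,xy,r,h,z0=0):
    """centroid and area of sleeve silhouette at xy, flange radius r+4"""
    t=np.linspace(0,2*np.pi,60)
    P=np.vstack([np.c_[xy[0]+q*np.cos(t),xy[1]+q*np.sin(t),0*t+z] for q,z in((r+4,z0),(r+4,z0+5),(r,z0+h))])
    H=cv2.convexHull(proj(d,P).astype(np.float32));M=cv2.moments(H)
    return np.array([M['m10']/M['m00'],M['m01']/M['m00']]),M['m00']
def locate(d,c,r,z0=0):
    """xy whose silhouette centroid matches c (fixed point iteration)"""
    x=ray(d,c,z0+20)[:2]
    for _ in range(4): x=x+ray(d,c,z0+20)[:2]-ray(d,silh(d,x,r,45,z0)[0],z0+20)[:2]
    return x,silh(d,x,r,45,z0)[1]
E
python3 - <<'E'
import pickle,cv2,numpy as np
from h import *
d=pickle.load(open('d0.pkl','rb'))
print('cam',[(-cv2.Rodrigues(d[k]['rvec'])[0].T@d[k]['tvec']).round() for k in d])
guess={'top':[(207,255),(271,251),(337,245),(389,250)],'scene':[(319,162),(258,189),(187,221),(120,242)]}
for n in d:
    for thr in (50,60,70):
        B=blobs(d[n]['frame'],thr,60,2500)
        for g,r in zip(guess[n],(28,18,13,23)):
            b=[b for b in B if np.hypot(*(b[0]-g))<12]
            if b:
                x,a=locate(d[n],b[0][0],r);print(n,thr,g,r*2,x.round(1),'area',round(b[0][1]),round(a))
f=cv2.cvtColor(d['top']['frame'],cv2.COLOR_RGB2GRAY)
S=cv2.resize(f[130:290,180:420],None,fx=3.3,fy=3.3,interpolation=cv2.INTER_CUBIC)
cv2.imwrite('pics/crop.png',cv2.convertScaleAbs(S,alpha=1.6))
E
```

```text
cam [array([1188., -316.,  734.]), array([ 317.,   69., 1235.])]
scene 50 (120, 242) 46 [ 440.1 -218.8] area 718 859
scene 60 (319, 162) 56 [431.6 250.5] area 578 758
scene 60 (258, 189) 36 [449.6  80.9] area 236 490
scene 60 (187, 221) 26 [454.8 -85. ] area 260 381
scene 60 (120, 242) 46 [ 440.4 -218.8] area 744 860
scene 70 (319, 162) 56 [432.6 250.7] area 646 759
scene 70 (258, 189) 36 [442.6  85.8] area 392 485
scene 70 (187, 221) 26 [454.  -84.9] area 302 380
scene 70 (120, 242) 46 [ 440.3 -218.8] area 759 860
top 50 (207, 255) 56 [434.  250.6] area 444 517
top 50 (271, 251) 36 [443.3  85.5] area 179 231
top 50 (337, 245) 26 [454.9 -84.4] area 104 148
top 50 (389, 250) 46 [ 440.8 -217.9] area 316 394
top 60 (207, 255) 56 [433.8 250.6] area 450 517
top 60 (271, 251) 36 [443.   85.7] area 189 231
top 60 (337, 245) 26 [454.4 -84.4] area 110 148
top 60 (389, 250) 46 [ 440.6 -218.4] area 336 395
top 70 (207, 255) 56 [433.6 250.8] area 458 517
top 70 (271, 251) 36 [442.9  85.9] area 192 231
top 70 (337, 245) 26 [454.  -84.3] area 117 148
top 70 (389, 250) 46 [ 440.9 -218.3] area 347 395
```

View pics/crop.png

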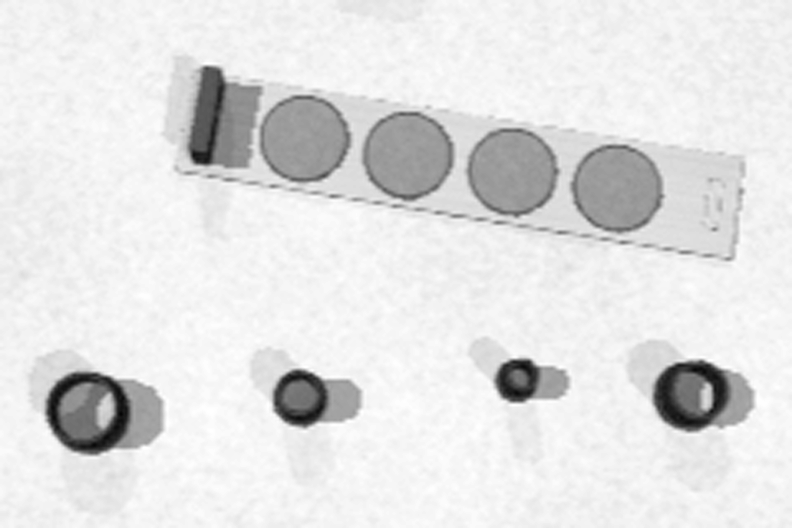

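The crop shows the four pads clearly, with centres near crop pixels (305,138), (408,155), (512,171) and (617,188). The sleeve sizes from the left are 56, 36, 26 and 46 mm. Next I measure the pads in both views.

Run:
```python
import pickle,cv2,numpy as np
from h import *
d=pickle.load(open('d0.pkl','rb'))
G={'top':[(272,172),(303,177),(335,182),(367,187)],'scene':[(311,256),(269,268),(225,281),(179,295)]}
for n in d:
    g=cv2.cvtColor(d[n]['frame'],cv2.COLOR_RGB2GRAY)
    P=[]
    for c in G[n]:
        v=np.median(g[c[1]-3:c[1]+4,c[0]-3:c[0]+4]);m=(abs(g.astype(int)-v)<18).astype(np.uint8)
        m=cv2.morphologyEx(m,cv2.MORPH_OPEN,np.ones((3,3)))
        l,lab,st,ce=cv2.connectedComponentsWithStats(m);i=lab[c[1],c[0]]
        p=ray(d[n],ce[i],8);P.append(p[:2]);print(n,v,st[i],p.round(1)[:2])
    P=np.array(P);b=np.polyfit(range(4),P,1);print('fit step',b[0],np.hypot(*b[0]),'start',b[1],'resid',(P-b[1]-np.outer(range(4),b[0])).round(1).tolist())
```

```text
scene 101.0 [294 242  35  27 756] [650.8  81.8]
scene 101.0 [251 254  36  28 826] [635.6  -2.4]
scene 101.0 [207 266  37  30 867] [621.2 -86.1]
scene 100.0 [160 279  38  32 925] [ 606.7 -170. ]
fit step [-14.64958777 -83.89987848] 85.16924345615803 start [650.5544747   81.69060888] resid [[0.2, 0.1], [-0.3, -0.2], [-0.0, 0.0], [0.1, 0.0]]
top 98.0 [260 160  24  24 477] [652.3  81.3]
top 98.0 [290 165  26  24 481] [637.5  -2.3]
top 97.0 [323 170  26  24 493] [623.  -86.2]
top 97.0 [355 175  26  24 499] [ 608.3 -171. ]
fit step [-14.66317071 -84.08149477] 85.35049113666652 start [652.24595225  81.557401  ] resid [[0.0, -0.3], [-0.1, 0.2], [0.0, 0.4], [-0.0, -0.4]]
```

```bash
cat >> h.py <<'E'
YAW=np.array([[-.172,-.985,0],[-.985,.172,0],[0,0,-1]]).T
def go(*W):
    """print rows (jog units) to world TCP targets, with target orientation"""
    from rig import ctrl
    from scipy.spatial.transform import Rotation as Ro
    s=ctrl.observe();R=np.array(s['ee_rot']);T=YAW/np.linalg.norm(YAW,axis=0)
    print(round(s['clock'],2),np.round(s['tcp_pos'],1),round(s['grip_width'],3),'F',np.round(s['wrist_force'],1),round(float(s['grasp_force']),1))
    rv=Ro.from_matrix(R.T@T).as_rotvec()/np.deg2rad(120)
    for w in W: print(np.r_[R.T@(np.array(w)-s['tcp_pos'])/400,rv].round(4).tolist())
E
python3 -c "
from h import *
go((433.3,250.7,130))"
```

```text
0.1 [281.1 613.2 230.5] 0.995 F [-0.2  0.4 -0. ] 0.0
[0.7235, 0.6649, 0.2523, 0.0006, -0.0005, 0.6273]
```

{"name": "jog_arm", "arguments": {"steps": [[[0.7235, 0.665, 0.252, 0, 0, 0.627], [0.7235, 0.665, 0.252, 0, 0, 0.627], [0.7235, 0.665, 0.252, 0, 0, 0.627], [0.7235, 0.665, 0.252, 0, 0, 0.627], [0.7235, 0.665, 0.252, 0, 0, 0.627]]], "hand": 1}}

```text
clock: 0.6
tcp_pos: [375.3, 388.3, 168.6]
ee_rot: [[0.376, -0.927, -0.0], [-0.927, -0.376, -0.0], [0.0, 0.0, -1.0]]
wrist_force: [1.9, 0.9, 0.9]
grip_width: 0.998
grasp_force: 0.0
```

```bash
python3 -c "
from h import *
go((433.3,250.7,130))"
```

```text
0.6 [375.3 388.3 168.6] 0.998 F [1.9 0.9 0.9] 0.0
[0.3733, -0.0052, 0.0965, 0.0001, -0.0001, 0.2665]
```

{"name": "jog_arm", "arguments": {"steps": [[[0.373, -0.005, 0.0965, 0, 0, 0.2665], [0.373, -0.005, 0.0965, 0, 0, 0.2665], [0.373, -0.005, 0.0965, 0, 0, 0.2665], [0.373, -0.005, 0.0965, 0, 0, 0.2665], [0.373, -0.005, 0.0965, 0, 0, 0.2665]]]}}

```text
clock: 1.1
tcp_pos: [433.9, 251.3, 130.1]
ee_rot: [[-0.171, -0.985, -0.001], [-0.985, 0.171, -0.001], [0.001, 0.001, -1.0]]
wrist_force: [-0.5, 0.5, 0.6]
grip_width: 0.998
grasp_force: 0.0
```

Run:
```python
from h import *
from rig import ctrl
go((433.3,250.7,8))
s=ctrl.snapshot('wrist');cv2.imwrite('pics/w1.png',s['frame'][:,:,::-1]);print(s['fx'],s['cx'],s['cy'],np.round(s['mount'],3).tolist())
```

```text
1.1 [433.9 251.3 130.1] 0.998 F [-0.5  0.5  0.6] 0.0
[0.0015, 0.0011, 0.3053, 0.0003, -0.0005, 0.0007]
325.19226210127806 281.70951110907424 207.2962457826578 [[-0.0, -0.946, -0.323, 82.755], [1.0, -0.0, 0.0, -0.468], [-0.0, -0.323, 0.946, -142.977], [0.0, 0.0, 0.0, 1.0]]
```

View pics/w1.png

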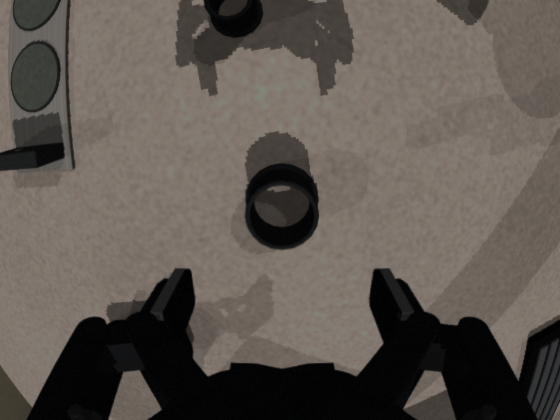

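The wrist view shows the 56 mm sleeve centred between the fingers at (282,212). I descend and grip.

{"name": "jog_arm", "arguments": {"steps": [[[0.0015, 0.001, 0.2, 0, 0, 0.001], [0.0015, 0.001, 0.25, 0, 0, 0.001], [0.0015, 0.001, 0.305, 0, 0, 0.001], [0.0015, 0.001, 0.305, 0, 0, 0.001]]]}}

```text
clock: 1.55
tcp_pos: [431.5, 252.0, 5.8]
ee_rot: [[-0.164, -0.986, -0.004], [-0.986, 0.164, -0.005], [0.005, 0.003, -1.0]]
wrist_force: [0.6, 0.6, 0.1]
grip_width: 0.997
grasp_force: 0.0
```

{"name": "jog_arm", "arguments": {"steps": [[[0, 0, 0, 0, 0, 0], [0, 0, 0, 0, 0, 0], [0, 0, 0, 0, 0, 0], [0, 0, 0, 0, 0, 0], [0, 0, 0, 0, 0, 0]]], "hand": -1}}

```text
clock: 2.05
tcp_pos: [434.2, 254.3, 11.1]
ee_rot: [[-0.167, -0.986, 0.003], [-0.986, 0.167, 0.004], [-0.004, -0.002, -1.0]]
wrist_force: [-2.4, 0.5, 5.1]
grip_width: 0.682
grasp_force: 62.8
```

{"name": "jog_arm", "arguments": {"steps": [[[0, 0, 0, 0, 0, 0], [0, 0, 0, 0, 0, 0], [0, 0, 0, 0, 0, 0]]]}}

```text
clock: 2.35
tcp_pos: [434.2, 254.3, 11.1]
ee_rot: [[-0.167, -0.986, 0.003], [-0.986, 0.167, 0.004], [-0.004, -0.002, -1.0]]
wrist_force: [-2.7, 1.3, 5.4]
grip_width: 0.682
grasp_force: 62.8
```

Run:
```python
from h import *
go((433.3,250.7,110),(480,180,110))
```

```text
2.35 [434.2 254.3  11.1] 0.682 F [-2.7  1.3  5.4] 62.8
[0.0083, 0.0001, -0.2472, -0.001, 0.0019, 0.0025]
[0.1631, -0.1445, -0.2475, -0.001, 0.0019, 0.0025]
```

{"name": "jog_arm", "arguments": {"steps": [[[0, 0, -0.1, 0, 0, 0], [0, 0, -0.2, 0, 0, 0], [0, 0, -0.25, 0, 0, 0], [0, 0, -0.25, 0, 0, 0], [0, 0, -0.25, 0, 0, 0]]]}}

```text
clock: 2.85
tcp_pos: [433.5, 253.3, 110.3]
ee_rot: [[-0.168, -0.986, 0.002], [-0.986, 0.168, 0.003], [-0.003, -0.002, -1.0]]
wrist_force: [0.4, 0.3, -1.5]
grip_width: 0.683
grasp_force: 65.1
```

Run:
```python
from h import *
from rig import ctrl
go((600,-170,112))
s=ctrl.snapshot('wrist');cv2.imwrite('pics/w2.png',s['frame'][:,:,::-1])
```

```text
2.85 [433.5 253.3 110.3] 0.683 F [ 0.4  0.3 -1.5] 65.1
[0.9732, -0.5881, -0.0068, -0.0007, 0.0017, 0.002]
```

View pics/w2.png

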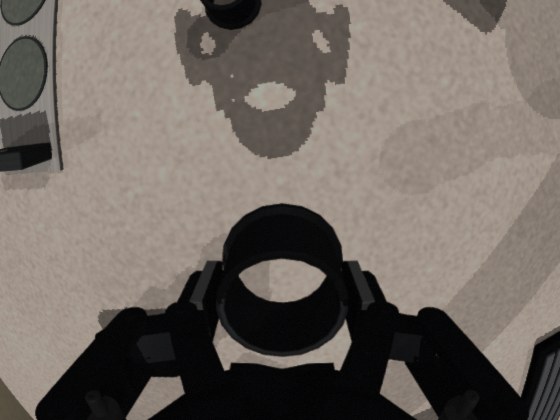

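The 56 mm sleeve is held level between the pads, with its top rim centred near (282,305). That puts it about 3.7 mm along tool +x from the TCP, and I'll compensate for it.

{"name": "jog_arm", "arguments": {"steps": [[[0.97, -0.588, 0, 0, 0, 0.002], [0.97, -0.588, 0, 0, 0, 0.002], [0.97, -0.588, 0, 0, 0, 0.002], [0.97, -0.588, 0, 0, 0, 0.002], [0.97, -0.588, 0, 0, 0, 0.002]]]}}

```text
clock: 3.4
tcp_pos: [524.8, 18.1, 107.7]
ee_rot: [[-0.172, -0.985, -0.001], [-0.985, 0.172, -0.001], [0.001, 0.001, -1.0]]
wrist_force: [0.5, 0.6, -0.7]
grip_width: 0.682
grasp_force: 65.1
```

Run:
```python
from h import *
go((608,-166.6,100))
```

```text
3.4 [524.8  18.1 107.7] 0.682 F [ 0.5  0.6 -0.7] 65.1
[0.4192, -0.2842, 0.0193, 0.0007, -0.0004, 0.0001]
```

{"name": "jog_arm", "arguments": {"steps": [[[0.419, -0.284, 0.019, 0, 0, 0], [0.419, -0.284, 0.019, 0, 0, 0], [0.419, -0.284, 0.019, 0, 0, 0], [0.419, -0.284, 0.019, 0, 0, 0], [0.419, -0.284, 0.019, 0, 0, 0]]]}}

```text
clock: 3.9
tcp_pos: [608.6, -169.5, 98.7]
ee_rot: [[-0.177, -0.984, -0.003], [-0.984, 0.177, -0.001], [0.001, 0.002, -1.0]]
wrist_force: [-1.3, 0.7, -1.2]
grip_width: 0.681
grasp_force: 65.1
```

{"name": "jog_arm", "arguments": {"steps": [[[0, 0, 0, 0, 0, 0], [0, 0, 0, 0, 0, 0], [0, 0, 0, 0, 0, 0]]]}}

```text
clock: 4.2
tcp_pos: [607.5, -163.5, 100.8]
ee_rot: [[-0.171, -0.985, -0.001], [-0.985, 0.171, 0.0], [-0.0, 0.001, -1.0]]
wrist_force: [0.4, 1.0, -0.8]
grip_width: 0.688
grasp_force: 65.1
```

Run:
```python
from h import *
go((608,-166.6,19.5))
```

```text
4.2 [ 607.5 -163.5  100.8] 0.688 F [ 0.4  1.  -0.8] 65.1
[0.0075, -0.0026, 0.2033, 0.0003, 0.0, 0.0004]
```

{"name": "jog_arm", "arguments": {"steps": [[[0.0075, -0.0026, 0.06, 0, 0, 0], [0.0075, -0.0026, 0.12, 0, 0, 0], [0.0075, -0.0026, 0.18, 0, 0, 0], [0.0075, -0.0026, 0.18, 0, 0, 0], [0.0075, -0.0026, 0.18, 0, 0, 0]]]}}

```text
clock: 4.7
tcp_pos: [608.6, -166.9, 29.5]
ee_rot: [[-0.171, -0.985, -0.0], [-0.985, 0.171, -0.0], [0.0, 0.0, -1.0]]
wrist_force: [0.3, 0.0, -0.4]
grip_width: 0.682
grasp_force: 65.0
```

{"name": "jog_arm", "arguments": {"steps": [[[0, 0, 0, 0, 0, 0], [0, 0, 0, 0, 0, 0]]]}}

```text
clock: 4.9
tcp_pos: [609.5, -167.5, 30.7]
ee_rot: [[-0.172, -0.985, 0.003], [-0.985, 0.172, -0.0], [-0.0, -0.003, -1.0]]
wrist_force: [0.2, -0.3, -1.2]
grip_width: 0.682
grasp_force: 65.0
```

Run:
```python
from h import *
go((608,-166.6,19.5))
```

```text
4.9 [ 609.5 -167.5   30.7] 0.682 F [ 0.2 -0.3 -1.2] 65.0
[-0.0016, 0.0042, 0.0279, -0.0012, 0.0002, 0.0]
```

{"name": "jog_arm", "arguments": {"steps": [[[-0.001, 0.003, 0.015, 0, 0, 0], [-0.001, 0.003, 0.026, 0, 0, 0], [-0.001, 0.003, 0.027, 0, 0, 0], [-0.001, 0.003, 0.027, 0, 0, 0], [-0.001, 0.003, 0.027, 0, 0, 0]]]}}

```text
clock: 5.4
tcp_pos: [607.5, -167.1, 19.2]
ee_rot: [[-0.172, -0.985, 0.001], [-0.985, 0.172, -0.0], [0.0, -0.001, -1.0]]
wrist_force: [-3.5, 1.7, 9.7]
grip_width: 0.68
grasp_force: 66.3
```

Run:
```python
from h import *
go((608,-166.6,19))
```

```text
5.4 [ 607.5 -167.1   19.2] 0.68 F [-3.5  1.7  9.7] 66.3
[-0.0015, -0.001, 0.0004, -0.0003, -0.0, -0.0001]
```

{"name": "jog_arm", "arguments": {"steps": [[[0, 0, 0, 0, 0, 0], [0, 0, 0, 0, 0, 0], [0, 0, 0, 0, 0, 0], [0, 0, 0, 0, 0, 0]]], "hand": 1}}

```text
clock: 5.8
tcp_pos: [607.3, -167.2, 18.0]
ee_rot: [[-0.173, -0.985, -0.0], [-0.985, 0.173, -0.0], [0.0, 0.0, -1.0]]
wrist_force: [0.6, 0.1, 0.3]
grip_width: 1.001
grasp_force: 0.0
```

{"name": "jog_arm", "arguments": {"steps": [[[0, 0, -0.05, 0, 0, 0], [0, 0, -0.15, 0, 0, 0], [0, 0, -0.27, 0, 0, 0], [0, 0, -0.27, 0, 0, 0]]]}}

```text
clock: 6.2
tcp_pos: [611.6, -167.8, 133.4]
ee_rot: [[-0.171, -0.985, 0.011], [-0.985, 0.171, -0.002], [-0.0, -0.011, -1.0]]
wrist_force: [1.7, -1.2, -0.2]
grip_width: 1.002
grasp_force: 0.0
```

Run:
```python
from h import *
go((440.5,-218.4,110))
```

```text
6.2 [ 611.6 -167.8  133.4] 1.002 F [ 1.7 -1.2 -0.2] 0.0
[0.1979, 0.4003, 0.0539, -0.0054, 0.0002, 0.0004]
```

{"name": "jog_arm", "arguments": {"steps": [[[0.1985, 0.389, 0.03, 0, 0, 0], [0.1985, 0.389, 0.03, 0, 0, 0], [0.1985, 0.389, 0.03, 0, 0, 0], [0.1985, 0.389, 0.03, 0, 0, 0], [0.1985, 0.389, 0.03, 0, 0, 0]]]}}

```text
clock: 6.7
tcp_pos: [436.8, -219.1, 114.1]
ee_rot: [[-0.175, -0.985, -0.001], [-0.985, 0.175, 0.001], [-0.0, 0.001, -1.0]]
wrist_force: [0.9, -0.7, 0.2]
grip_width: 1.0
grasp_force: 0.0
```

{"name": "jog_arm", "arguments": {"steps": [[[0, 0, 0, 0, 0, 0], [0, 0, 0, 0, 0, 0], [0, 0, 0, 0, 0, 0], [0, 0, 0, 0, 0, 0]]]}}

```text
clock: 7.1
tcp_pos: [441.0, -218.3, 114.0]
ee_rot: [[-0.172, -0.985, -0.0], [-0.985, 0.172, -0.0], [0.0, 0.0, -1.0]]
wrist_force: [0.2, -0.0, 0.5]
grip_width: 0.996
grasp_force: 0.0
```

Run:
```python
from h import *
from rig import ctrl
import pickle
go((440.5,-218.4,9))
d={n:ctrl.snapshot(n) for n in('top','scene')};pickle.dump(d,open('d1.pkl','wb'))
for n in d:
    for b in blobs(d[n]['frame'],60,60,2500):
        x=ray(d[n],b[0],28)[:2]
        if np.hypot(*(x-[607.4,-170.2]))<40: print(n,locate(d[n],b[0],28,8),b[1])
```

```text
7.1 [ 441.  -218.3  114. ] 0.996 F [ 0.2 -0.   0.5] 0.0
[0.0005, 0.0012, 0.2624, 0.0001, -0.0, 0.0]
scene (array([ 607.8558101 , -172.06342648]), 1346.0365085860249) 1272.5
```

{"name": "jog_arm", "arguments": {"steps": [[[0, 0.001, 0.09, 0, 0, 0], [0, 0.001, 0.18, 0, 0, 0], [0, 0.001, 0.255, 0, 0, 0], [0, 0.001, 0.26, 0, 0, 0], [0, 0.001, 0.26, 0, 0, 0]]]}}

```text
clock: 7.7
tcp_pos: [439.9, -218.5, 10.1]
ee_rot: [[-0.172, -0.985, -0.002], [-0.985, 0.172, -0.0], [0.0, 0.002, -1.0]]
wrist_force: [-0.0, -0.0, 0.0]
grip_width: 0.997
grasp_force: 0.0
```

{"name": "jog_arm", "arguments": {"steps": [[[0, 0, 0, 0, 0, 0], [0, 0, 0, 0, 0, 0], [0, 0, 0, 0, 0, 0]]]}}

```text
clock: 8.0
tcp_pos: [440.9, -218.5, 11.5]
ee_rot: [[-0.172, -0.985, 0.002], [-0.985, 0.172, -0.0], [-0.0, -0.002, -1.0]]
wrist_force: [0.4, 0.4, 0.4]
grip_width: 0.999
grasp_force: 0.0
```

{"name": "jog_arm", "arguments": {"steps": [[[0, 0, 0, 0, 0, 0], [0, 0, 0, 0, 0, 0], [0, 0, 0, 0, 0, 0], [0, 0, 0, 0, 0, 0], [0, 0, 0, 0, 0, 0]]], "hand": -1}}

```text
clock: 8.5
tcp_pos: [440.3, -218.6, 11.1]
ee_rot: [[-0.172, -0.985, 0.001], [-0.985, 0.172, -0.0], [0.0, -0.001, -1.0]]
wrist_force: [-2.9, 1.9, 12.1]
grip_width: 0.557
grasp_force: 59.8
```

{"name": "jog_arm", "arguments": {"steps": [[[0, 0, 0, 0, 0, 0], [0, 0, 0, 0, 0, 0]]]}}

```text
clock: 8.7
tcp_pos: [440.2, -218.5, 11.1]
ee_rot: [[-0.172, -0.985, 0.001], [-0.985, 0.172, -0.0], [0.0, -0.001, -1.0]]
wrist_force: [-2.2, 2.1, 11.9]
grip_width: 0.563
grasp_force: 59.8
```

{"name": "jog_arm", "arguments": {"steps": [[[0, 0, -0.07, 0, 0, 0], [0, 0, -0.15, 0, 0, 0], [0, 0, -0.23, 0, 0, 0], [0, 0, -0.25, 0, 0, 0], [0, 0, -0.25, 0, 0, 0]]]}}

```text
clock: 9.2
tcp_pos: [440.8, -218.5, 111.4]
ee_rot: [[-0.173, -0.985, 0.003], [-0.985, 0.173, -0.0], [-0.0, -0.003, -1.0]]
wrist_force: [-0.3, -0.9, -1.4]
grip_width: 0.56
grasp_force: 63.0
```

Run:
```python
from h import *
go((622,-86.2,110))
```

```text
9.2 [ 440.8 -218.5  111.4] 0.56 F [-0.3 -0.9 -1.4] 63.0
[-0.4039, -0.3892, 0.0049, -0.0014, 0.0002, -0.0003]
```

{"name": "jog_arm", "arguments": {"steps": [[[-0.404, -0.389, 0.005, 0, 0, 0], [-0.404, -0.389, 0.005, 0, 0, 0], [-0.404, -0.389, 0.005, 0, 0, 0], [-0.404, -0.389, 0.005, 0, 0, 0], [-0.404, -0.389, 0.005, 0, 0, 0]]]}}

```text
clock: 9.7
tcp_pos: [623.2, -83.8, 105.6]
ee_rot: [[-0.171, -0.985, -0.002], [-0.985, 0.171, -0.0], [0.001, 0.002, -1.0]]
wrist_force: [-1.3, -0.8, -1.5]
grip_width: 0.554
grasp_force: 63.0
```

{"name": "jog_arm", "arguments": {"steps": [[[0, 0, 0.05, 0, 0, 0], [0, 0, 0.1, 0, 0, 0], [0, 0, 0.14, 0, 0, 0], [0, 0, 0.14, 0, 0, 0], [0, 0, 0.14, 0, 0, 0]]]}}

```text
clock: 10.2
tcp_pos: [620.4, -86.3, 50.9]
ee_rot: [[-0.173, -0.985, -0.003], [-0.985, 0.173, -0.001], [0.001, 0.003, -1.0]]
wrist_force: [0.2, -0.3, -1.0]
grip_width: 0.557
grasp_force: 62.9
```

{"name": "jog_arm", "arguments": {"steps": [[[0, 0, 0, 0, 0, 0], [0, 0, 0, 0, 0, 0], [0, 0, 0, 0, 0, 0]]]}}

```text
clock: 10.5
tcp_pos: [621.6, -86.2, 53.0]
ee_rot: [[-0.173, -0.985, 0.001], [-0.985, 0.173, 0.0], [-0.0, -0.001, -1.0]]
wrist_force: [-0.1, 0.9, -1.3]
grip_width: 0.556
grasp_force: 62.9
```

Run:
```python
from h import *
go((622,-86.2,19.5))
```

```text
10.5 [621.6 -86.2  53. ] 0.556 F [-0.1  0.9 -1.3] 62.9
[-0.0, -0.0009, 0.0838, -0.0006, 0.0002, -0.0003]
```

{"name": "jog_arm", "arguments": {"steps": [[[0, -0.001, 0.03, 0, 0, 0], [0, -0.001, 0.06, 0, 0, 0], [0, -0.001, 0.078, 0, 0, 0], [0, -0.001, 0.083, 0, 0, 0], [0, -0.001, 0.083, 0, 0, 0]]]}}

```text
clock: 11.0
tcp_pos: [620.7, -86.3, 19.3]
ee_rot: [[-0.172, -0.985, -0.002], [-0.985, 0.172, -0.001], [0.001, 0.002, -1.0]]
wrist_force: [-4.8, 2.0, 10.8]
grip_width: 0.557
grasp_force: 64.5
```

{"name": "jog_arm", "arguments": {"steps": [[[0, 0, 0, 0, 0, 0], [0, 0, 0, 0, 0, 0], [0, 0, 0, 0, 0, 0]]]}}

```text
clock: 11.3
tcp_pos: [620.7, -86.3, 19.2]
ee_rot: [[-0.172, -0.985, -0.002], [-0.985, 0.172, -0.0], [0.001, 0.002, -1.0]]
wrist_force: [-5.1, 1.6, 8.9]
grip_width: 0.557
grasp_force: 64.5
```

{"name": "jog_arm", "arguments": {"steps": [[[0, 0, 0, 0, 0, 0], [0, 0, 0, 0, 0, 0], [0, 0, 0, 0, 0, 0], [0, 0, 0, 0, 0, 0]]], "hand": 1}}

```text
clock: 11.7
tcp_pos: [621.5, -86.2, 18.6]
ee_rot: [[-0.173, -0.985, -0.0], [-0.985, 0.173, -0.0], [0.0, 0.0, -1.0]]
wrist_force: [-0.5, 0.0, 0.7]
grip_width: 0.998
grasp_force: 0.0
```

{"name": "jog_arm", "arguments": {"steps": [[[0, 0, -0.05, 0, 0, 0], [0, 0, -0.15, 0, 0, 0], [0, 0, -0.23, 0, 0, 0], [0, 0, -0.23, 0, 0, 0]]]}}

```text
clock: 12.1
tcp_pos: [624.7, -86.2, 116.1]
ee_rot: [[-0.172, -0.985, 0.008], [-0.985, 0.172, 0.0], [-0.002, -0.008, -1.0]]
wrist_force: [0.5, 1.0, 0.4]
grip_width: 1.004
grasp_force: 0.0
```

{"name": "jog_arm", "arguments": {"steps": [[[0.068, 0.413, 0, 0, 0, 0], [0.068, 0.413, 0, 0, 0, 0], [0.068, 0.413, 0, 0, 0, 0], [0.068, 0.413, 0, 0, 0, 0], [0.068, 0.413, 0, 0, 0, 0]]]}}

```text
clock: 12.6
tcp_pos: [451.4, -84.7, 111.1]
ee_rot: [[-0.173, -0.985, -0.0], [-0.985, 0.173, 0.0], [-0.0, 0.0, -1.0]]
wrist_force: [1.5, -0.5, 0.6]
grip_width: 1.002
grasp_force: 0.0
```

{"name": "jog_arm", "arguments": {"steps": [[[0, 0, 0, 0, 0, 0], [0, 0, 0, 0, 0, 0], [0, 0, 0, 0, 0, 0], [0, 0, 0, 0, 0, 0]]]}}

```text
clock: 13.0
tcp_pos: [454.6, -84.5, 110.6]
ee_rot: [[-0.173, -0.985, -0.001], [-0.985, 0.173, -0.0], [0.0, 0.001, -1.0]]
wrist_force: [0.0, -0.3, 0.4]
grip_width: 1.001
grasp_force: 0.0
```

Run:
```python
from h import *
go((454.3,-84.5,11))
```

```text
13.0 [454.6 -84.5 110.6] 1.001 F [ 0.  -0.3  0.4] 0.0
[0.0001, 0.0006, 0.249, 0.0003, -0.0001, -0.0004]
```

{"name": "jog_arm", "arguments": {"steps": [[[0, 0.0005, 0.09, 0, 0, 0], [0, 0.0005, 0.17, 0, 0, 0], [0, 0.0005, 0.233, 0, 0, 0], [0, 0.0005, 0.238, 0, 0, 0], [0, 0.0005, 0.238, 0, 0, 0]]]}}

```text
clock: 13.5
tcp_pos: [453.9, -84.6, 15.5]
ee_rot: [[-0.172, -0.985, -0.002], [-0.985, 0.172, -0.001], [0.001, 0.002, -1.0]]
wrist_force: [-0.2, 0.1, 0.1]
grip_width: 0.998
grasp_force: 0.0
```

{"name": "jog_arm", "arguments": {"steps": [[[0, 0, 0, 0, 0, 0], [0, 0, 0, 0, 0, 0], [0, 0, 0, 0, 0, 0]]]}}

```text
clock: 13.8
tcp_pos: [454.7, -84.3, 16.9]
ee_rot: [[-0.172, -0.985, 0.002], [-0.985, 0.172, 0.0], [-0.001, -0.002, -1.0]]
wrist_force: [-0.1, -0.3, -0.1]
grip_width: 1.0
grasp_force: 0.0
```

{"name": "jog_arm", "arguments": {"steps": [[[0, 0, 0, 0, 0, 0], [0, 0, 0, 0, 0, 0], [0, 0, 0, 0, 0, 0], [0, 0, 0, 0, 0, 0], [0, 0, 0, 0, 0, 0]]], "hand": -1}}

```text
clock: 14.3
tcp_pos: [454.0, -84.5, 16.2]
ee_rot: [[-0.172, -0.985, 0.0], [-0.985, 0.172, -0.0], [0.0, -0.0, -1.0]]
wrist_force: [-3.0, 1.4, 7.7]
grip_width: 0.324
grasp_force: 58.6
```

{"name": "jog_arm", "arguments": {"steps": [[[0, 0, 0, 0, 0, 0], [0, 0, 0, 0, 0, 0], [0, 0, 0, 0, 0, 0]]]}}

```text
clock: 14.6
tcp_pos: [454.1, -84.5, 16.3]
ee_rot: [[-0.172, -0.985, 0.0], [-0.985, 0.172, -0.0], [0.0, -0.0, -1.0]]
wrist_force: [-1.5, 0.4, 8.2]
grip_width: 0.329
grasp_force: 58.6
```

{"name": "jog_arm", "arguments": {"steps": [[[0, 0, -0.07, 0, 0, 0], [0, 0, -0.15, 0, 0, 0], [0, 0, -0.23, 0, 0, 0], [0, 0, -0.25, 0, 0, 0], [0, 0, -0.25, 0, 0, 0]]]}}

```text
clock: 15.1
tcp_pos: [454.8, -84.2, 117.0]
ee_rot: [[-0.173, -0.985, 0.003], [-0.985, 0.173, 0.001], [-0.001, -0.003, -1.0]]
wrist_force: [-0.5, 0.6, -0.8]
grip_width: 0.324
grasp_force: 59.3
```

Run:
```python
from h import *
go((651.5,81.6,110))
```

```text
15.1 [454.8 -84.2 117. ] 0.324 F [-0.5  0.6 -0.8] 59.3
[-0.4932, -0.4129, 0.0193, -0.0014, 0.0006, -0.0003]
```

{"name": "jog_arm", "arguments": {"steps": [[[-0.493, -0.413, 0.017, 0, 0, 0], [-0.493, -0.413, 0.017, 0, 0, 0], [-0.493, -0.413, 0.017, 0, 0, 0], [-0.493, -0.413, 0.017, 0, 0, 0], [-0.493, -0.413, 0.017, 0, 0, 0]]]}}

```text
clock: 15.6
tcp_pos: [645.4, 77.7, 106.6]
ee_rot: [[-0.173, -0.985, -0.003], [-0.985, 0.173, -0.001], [0.001, 0.003, -1.0]]
wrist_force: [1.1, -0.6, -0.0]
grip_width: 0.322
grasp_force: 59.3
```

{"name": "jog_arm", "arguments": {"steps": [[[0, 0, 0, 0, 0, 0], [0, 0, 0, 0, 0, 0], [0, 0, 0, 0, 0, 0], [0, 0, 0, 0, 0, 0]]]}}

```text
clock: 16.0
tcp_pos: [644.1, 75.7, 108.8]
ee_rot: [[-0.173, -0.985, -0.001], [-0.985, 0.173, -0.0], [0.0, 0.001, -1.0]]
wrist_force: [0.5, -0.4, -0.2]
grip_width: 0.327
grasp_force: 59.3
```

Run:
```python
from h import *
go((651.5,81.6,24.5))
```

```text
16.0 [644.1  75.7 108.8] 0.327 F [ 0.5 -0.4 -0.2] 59.3
[-0.0178, -0.0159, 0.2106, 0.0005, -0.0002, -0.0006]
```

{"name": "jog_arm", "arguments": {"steps": [[[-0.0178, -0.016, 0.07, 0, 0, 0], [-0.0178, -0.016, 0.13, 0, 0, 0], [-0.0178, -0.016, 0.17, 0, 0, 0], [-0.0178, -0.016, 0.18, 0, 0, 0], [-0.0178, -0.016, 0.18, 0, 0, 0]]]}}

```text
clock: 16.5
tcp_pos: [652.1, 81.8, 37.2]
ee_rot: [[-0.173, -0.985, -0.001], [-0.985, 0.173, -0.0], [0.0, 0.001, -1.0]]
wrist_force: [0.7, -0.0, 0.1]
grip_width: 0.32
grasp_force: 59.3
```

{"name": "jog_arm", "arguments": {"steps": [[[0, 0, 0, 0, 0, 0], [0, 0, 0, 0, 0, 0], [0, 0, 0, 0, 0, 0]]]}}

```text
clock: 16.8
tcp_pos: [653.1, 82.6, 38.3]
ee_rot: [[-0.173, -0.985, 0.002], [-0.985, 0.173, 0.001], [-0.001, -0.001, -1.0]]
wrist_force: [-0.5, -0.2, -0.7]
grip_width: 0.324
grasp_force: 59.3
```

Run:
```python
from h import *
go((651.5,81.6,24.5))
```

```text
16.8 [653.1  82.6  38.3] 0.324 F [-0.5 -0.2 -0.7] 59.3
[0.0032, 0.0036, 0.0344, -0.0007, 0.0004, -0.0003]
```

{"name": "jog_arm", "arguments": {"steps": [[[0.002, 0.003, 0.015, 0, 0, 0], [0.002, 0.003, 0.03, 0, 0, 0], [0.002, 0.003, 0.034, 0, 0, 0], [0.002, 0.003, 0.034, 0, 0, 0], [0.002, 0.003, 0.034, 0, 0, 0]]]}}

```text
clock: 17.3
tcp_pos: [651.2, 81.9, 24.3]
ee_rot: [[-0.172, -0.985, 0.0], [-0.985, 0.172, -0.0], [0.0, -0.0, -1.0]]
wrist_force: [-2.6, 0.9, 10.3]
grip_width: 0.32
grasp_force: 60.6
```

{"name": "jog_arm", "arguments": {"steps": [[[0, 0, 0, 0, 0, 0], [0, 0, 0, 0, 0, 0], [0, 0, 0, 0, 0, 0]]]}}

```text
clock: 17.6
tcp_pos: [651.2, 81.9, 24.3]
ee_rot: [[-0.172, -0.985, 0.0], [-0.985, 0.172, -0.0], [0.0, -0.0, -1.0]]
wrist_force: [-3.0, 0.4, 9.4]
grip_width: 0.329
grasp_force: 60.6
```

{"name": "jog_arm", "arguments": {"steps": [[[0, 0, 0, 0, 0, 0], [0, 0, 0, 0, 0, 0], [0, 0, 0, 0, 0, 0], [0, 0, 0, 0, 0, 0]]], "hand": 1}}

```text
clock: 18.0
tcp_pos: [651.2, 81.8, 23.2]
ee_rot: [[-0.173, -0.985, -0.0], [-0.985, 0.173, -0.0], [0.0, 0.0, -1.0]]
wrist_force: [0.3, -0.0, 0.6]
grip_width: 0.973
grasp_force: 0.0
```

{"name": "jog_arm", "arguments": {"steps": [[[0, 0, -0.05, 0, 0, 0], [0, 0, -0.15, 0, 0, 0], [0, 0, -0.22, 0, 0, 0], [0, 0, -0.22, 0, 0, 0]]]}}

```text
clock: 18.4
tcp_pos: [654.0, 82.6, 116.4]
ee_rot: [[-0.172, -0.985, 0.007], [-0.985, 0.172, 0.002], [-0.003, -0.007, -1.0]]
wrist_force: [0.6, 0.1, -0.2]
grip_width: 1.002
grasp_force: 0.0
```

{"name": "jog_arm", "arguments": {"steps": [[[0.0795, 0.515, 0, 0, 0, 0], [0.0795, 0.515, 0, 0, 0, 0], [0.0795, 0.515, 0, 0, 0, 0], [0.0795, 0.515, 0, 0, 0, 0], [0.0795, 0.515, 0, 0, 0, 0]]]}}

```text
clock: 18.9
tcp_pos: [437.6, 84.6, 110.9]
ee_rot: [[-0.173, -0.985, -0.003], [-0.985, 0.173, -0.0], [0.001, 0.003, -1.0]]
wrist_force: [1.2, 0.6, 0.3]
grip_width: 0.997
grasp_force: 0.0
```

{"name": "jog_arm", "arguments": {"steps": [[[0, 0, 0, 0, 0, 0], [0, 0, 0, 0, 0, 0], [0, 0, 0, 0, 0, 0], [0, 0, 0, 0, 0, 0]]]}}

```text
clock: 19.3
tcp_pos: [443.7, 86.2, 111.2]
ee_rot: [[-0.173, -0.985, -0.0], [-0.985, 0.173, -0.0], [0.0, 0.0, -1.0]]
wrist_force: [0.6, 0.2, -0.1]
grip_width: 0.998
grasp_force: 0.0
```

Run:
```python
from h import *
go((443,85.7,15))
```

```text
19.3 [443.7  86.2 111.2] 0.998 F [ 0.6  0.2 -0.1] 0.0
[0.0013, 0.0015, 0.2406, 0.0002, -0.0002, -0.0006]
```

{"name": "jog_arm", "arguments": {"steps": [[[0.001, 0.001, 0.09, 0, 0, 0], [0.001, 0.001, 0.17, 0, 0, 0], [0.001, 0.001, 0.235, 0, 0, 0], [0.001, 0.001, 0.242, 0, 0, 0], [0.001, 0.001, 0.242, 0, 0, 0]]]}}

```text
clock: 19.8
tcp_pos: [442.5, 85.4, 14.3]
ee_rot: [[-0.173, -0.985, -0.002], [-0.985, 0.173, -0.002], [0.002, 0.002, -1.0]]
wrist_force: [0.3, -1.0, 0.1]
grip_width: 1.004
grasp_force: 0.0
```

{"name": "jog_arm", "arguments": {"steps": [[[0, 0, 0, 0, 0, 0], [0, 0, 0, 0, 0, 0], [0, 0, 0, 0, 0, 0]]]}}

```text
clock: 20.1
tcp_pos: [443.1, 86.2, 15.9]
ee_rot: [[-0.173, -0.985, 0.002], [-0.985, 0.173, 0.001], [-0.002, -0.002, -1.0]]
wrist_force: [0.4, -0.2, 0.1]
grip_width: 1.004
grasp_force: 0.0
```

{"name": "jog_arm", "arguments": {"steps": [[[0, 0, 0, 0, 0, 0], [0, 0, 0, 0, 0, 0], [0, 0, 0, 0, 0, 0], [0, 0, 0, 0, 0, 0], [0, 0, 0, 0, 0, 0]]], "hand": -1}}

```text
clock: 20.6
tcp_pos: [442.6, 85.9, 15.4]
ee_rot: [[-0.172, -0.985, 0.0], [-0.985, 0.172, 0.0], [-0.0, -0.0, -1.0]]
wrist_force: [-3.7, 0.1, 11.5]
grip_width: 0.433
grasp_force: 59.0
```

{"name": "jog_arm", "arguments": {"steps": [[[0, 0, 0, 0, 0, 0], [0, 0, 0, 0, 0, 0], [0, 0, 0, 0, 0, 0]]]}}

```text
clock: 20.9
tcp_pos: [442.5, 85.8, 15.4]
ee_rot: [[-0.172, -0.985, 0.0], [-0.985, 0.172, 0.0], [-0.0, -0.0, -1.0]]
wrist_force: [-3.1, -0.4, 10.3]
grip_width: 0.431
grasp_force: 59.0
```

{"name": "jog_arm", "arguments": {"steps": [[[0, 0, -0.07, 0, 0, 0], [0, 0, -0.15, 0, 0, 0], [0, 0, -0.23, 0, 0, 0], [0, 0, -0.25, 0, 0, 0], [0, 0, -0.25, 0, 0, 0]]]}}

```text
clock: 21.4
tcp_pos: [443.1, 86.3, 116.0]
ee_rot: [[-0.172, -0.985, 0.003], [-0.985, 0.172, 0.002], [-0.002, -0.002, -1.0]]
wrist_force: [-0.9, 0.7, -1.1]
grip_width: 0.437
grasp_force: 61.0
```

Run:
```python
from h import *
go((636.7,-2.3,110))
```

```text
21.4 [443.1  86.3 116. ] 0.437 F [-0.9  0.7 -1.1] 61.0
[0.1347, -0.515, 0.0157, -0.001, 0.0011, -0.0002]
```

Place z = 15.4 + 8 = 23.4.

{"name": "jog_arm", "arguments": {"steps": [[[0.1345, -0.515, 0.014, 0, 0, 0], [0.1345, -0.515, 0.014, 0, 0, 0], [0.1345, -0.515, 0.014, 0, 0, 0], [0.1345, -0.515, 0.014, 0, 0, 0], [0.1345, -0.515, 0.014, 0, 0, 0]]]}}

```text
clock: 21.9
tcp_pos: [638.7, -5.1, 105.7]
ee_rot: [[-0.175, -0.985, -0.003], [-0.985, 0.175, -0.001], [0.002, 0.003, -1.0]]
wrist_force: [-0.7, 0.3, -0.8]
grip_width: 0.435
grasp_force: 61.0
```

{"name": "jog_arm", "arguments": {"steps": [[[0, 0, 0.05, 0, 0, 0], [0, 0, 0.1, 0, 0, 0], [0, 0, 0.14, 0, 0, 0], [0, 0, 0.14, 0, 0, 0], [0, 0, 0.14, 0, 0, 0]]]}}

```text
clock: 22.4
tcp_pos: [635.3, -2.9, 52.0]
ee_rot: [[-0.172, -0.985, -0.002], [-0.985, 0.172, -0.001], [0.001, 0.002, -1.0]]
wrist_force: [0.1, 0.6, 0.3]
grip_width: 0.437
grasp_force: 61.0
```

{"name": "jog_arm", "arguments": {"steps": [[[0, 0, 0, 0, 0, 0], [0, 0, 0, 0, 0, 0], [0, 0, 0, 0, 0, 0], [0, 0, 0, 0, 0, 0]]]}}

```text
clock: 22.8
tcp_pos: [636.3, -2.6, 53.8]
ee_rot: [[-0.173, -0.985, 0.001], [-0.985, 0.173, 0.0], [-0.0, -0.001, -1.0]]
wrist_force: [0.4, -0.2, -0.6]
grip_width: 0.429
grasp_force: 61.0
```

Run:
```python
from h import *
go((636.7,-2.3,23.4))
```

```text
22.8 [636.3  -2.6  53.8] 0.429 F [ 0.4 -0.2 -0.6] 61.0
[-0.001, -0.0008, 0.076, -0.0004, 0.0002, -0.0003]
```

{"name": "jog_arm", "arguments": {"steps": [[[-0.001, -0.001, 0.03, 0, 0, 0], [-0.001, -0.001, 0.055, 0, 0, 0], [-0.001, -0.001, 0.072, 0, 0, 0], [-0.001, -0.001, 0.076, 0, 0, 0], [-0.001, -0.001, 0.076, 0, 0, 0]]]}}

```text
clock: 23.3
tcp_pos: [635.8, -2.6, 23.5]
ee_rot: [[-0.172, -0.985, -0.001], [-0.985, 0.172, -0.001], [0.001, 0.001, -1.0]]
wrist_force: [-7.4, 1.2, 14.6]
grip_width: 0.435
grasp_force: 63.0
```

{"name": "jog_arm", "arguments": {"steps": [[[0, 0, 0, 0, 0, 0], [0, 0, 0, 0, 0, 0], [0, 0, 0, 0, 0, 0]]]}}

```text
clock: 23.6
tcp_pos: [635.7, -2.6, 23.4]
ee_rot: [[-0.172, -0.985, -0.001], [-0.985, 0.172, -0.001], [0.001, 0.001, -1.0]]
wrist_force: [-7.0, 0.8, 13.9]
grip_width: 0.431
grasp_force: 63.0
```

Release, raise, back off toward the robot (tool +y) and look.

{"name": "jog_arm", "arguments": {"steps": [[[0, 0, 0, 0, 0, 0], [0, 0, 0, 0, 0, 0], [0, 0, 0, 0, 0, 0], [0, 0, 0, 0, 0, 0]]], "hand": 1}}

```text
clock: 24.0
tcp_pos: [636.4, -2.5, 22.3]
ee_rot: [[-0.173, -0.985, -0.001], [-0.985, 0.173, -0.0], [0.0, 0.0, -1.0]]
wrist_force: [0.5, 0.5, -0.4]
grip_width: 1.0
grasp_force: 0.0
```

{"name": "jog_arm", "arguments": {"steps": [[[0, 0, -0.05, 0, 0, 0], [0, 0, -0.15, 0, 0, 0], [0, 0, -0.25, 0, 0, 0], [0, 0, -0.25, 0, 0, 0]]]}}

```text
clock: 24.4
tcp_pos: [640.2, -2.0, 128.9]
ee_rot: [[-0.171, -0.985, 0.01], [-0.985, 0.171, 0.001], [-0.003, -0.009, -1.0]]
wrist_force: [0.0, 0.3, 0.3]
grip_width: 1.003
grasp_force: 0.0
```

{"name": "jog_arm", "arguments": {"steps": [[[-0.5, 0.4, -0.2, 0, 0, 0], [-0.5, 0.4, -0.2, 0, 0, 0], [-0.5, 0.4, -0.2, 0, 0, 0], [-0.5, 0.4, -0.2, 0, 0, 0], [-0.5, 0.4, -0.2, 0, 0, 0]]]}}

```text
clock: 24.9
tcp_pos: [520.7, 208.3, 197.8]
ee_rot: [[-0.173, -0.985, 0.0], [-0.985, 0.173, 0.0], [-0.0, -0.0, -1.0]]
wrist_force: [1.2, 1.4, -0.1]
grip_width: 1.002
grasp_force: 0.0
```

```bash
cat > chk.py <<'E'
from h import *
from rig import ctrl
import pickle,sys
go((450,200,200))
d={n:ctrl.snapshot(n) for n in('top','scene')};pickle.dump(d,open('d2.pkl','wb'))
P={'top':[652.2,81.6],'scene':[650.6,81.7]};st=np.array([-14.66,-84])
for n in d:
    cv2.imwrite(f'pics/{n}{sys.argv[1]}.png',d[n]['frame'][:,:,::-1])
    for t in (55,70):
      for b in blobs(d[n]['frame'],t,60,2500):
        x=ray(d[n],b[0],28)[:2]
        for i,r in enumerate((13,18,23,28)):
            p=np.array(P[n])+i*st
            if np.hypot(*(x-p))<35:
                l,a=locate(d[n],b[0],r,8);print(n,t,'pad',i+1,'err',(l-p).round(1),'area',round(b[1]),round(a))
E
python3 chk.py 3
```

```text
24.9 [520.7 208.3 197.8] 1.002 F [ 1.2  1.4 -0.1] 0.0
[0.0509, 0.1706, -0.0056, -0.0001, 0.0001, -0.0004]
top 55 pad 4 err [-2.  -0.1] area 453 534
top 55 pad 3 err [-1.9 -0.4] area 308 378
top 55 pad 2 err [-2.3  0.3] area 192 253
top 55 pad 1 err [-1.5 -0.3] area 108 157
top 70 pad 4 err [-2.4  1.9] area 516 533
top 70 pad 3 err [-3.7 -3. ] area 398 378
top 70 pad 2 err [-2.2 -0.3] area 221 253
top 70 pad 1 err [-2.5 -0.1] area 133 157
scene 55 pad 4 err [-0.4 -0.5] area 1181 1341
scene 55 pad 3 err [-1.  -0.7] area 789 952
scene 55 pad 2 err [ 6.3 -5.9] area 306 660
scene 55 pad 2 err [-21.   12.4] area 106 630
scene 70 pad 4 err [ 1.7 -0.8] area 1364 1345
scene 70 pad 3 err [ 3.9 -5.6] area 1055 962
scene 70 pad 2 err [-0.2 -0.6] area 575 652
scene 70 pad 1 err [ 0.7 -0.6] area 353 422
```

View pics/scene3.png

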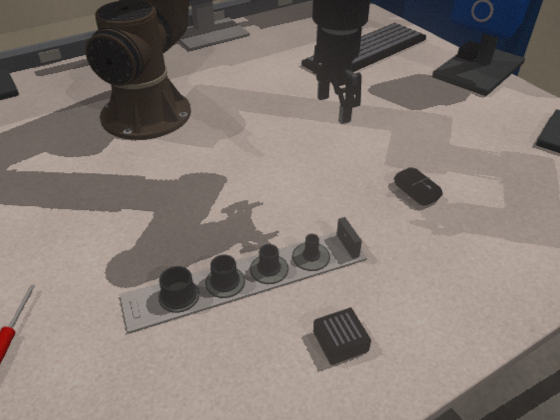

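View pics/top3.png

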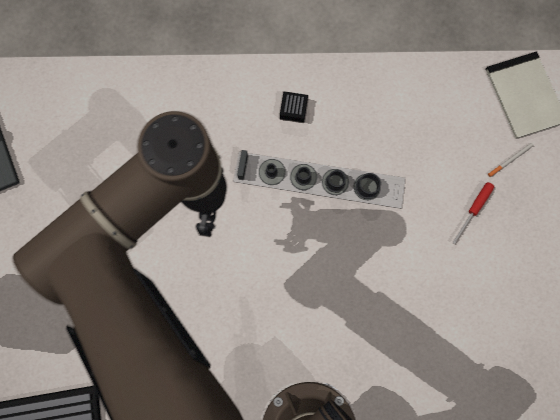

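Both views show all four sleeves upright on their pads in order, from 26 mm at the stop (312,248 in the scene view) to 56 mm at the far end (176,288). The offsets are within about 2 mm, and the mouse has not moved. I let the arm settle, then hand in.

{"name": "jog_arm", "arguments": {"steps": [[[0, 0, 0, 0, 0, 0], [0, 0, 0, 0, 0, 0], [0, 0, 0, 0, 0, 0], [0, 0, 0, 0, 0, 0]]]}}

```text
clock: 25.4
tcp_pos: [522.2, 205.7, 196.7]
ee_rot: [[-0.174, -0.985, -0.001], [-0.985, 0.174, -0.001], [0.001, 0.001, -1.0]]
wrist_force: [0.2, -0.1, -0.1]
grip_width: 1.001
grasp_force: 0.0
```

```bash
python3 -c "
from rig import ctrl
print(ctrl.finish_job())"
```

```text
the job is handed in; nothing more can be done
None
```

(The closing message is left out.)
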